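Refit the plug-in relay of the moulder's feed control and switch it back on

ROBOT

A 6-joint arm with a two-finger parallel gripper is mounted at the origin on a cart in front of the work surface, level with it; the furniture and walls round the work are solid. World frame = base frame: x ahead of the robot, y to its left, z up, the work surface at z = 0. Lengths are in m, angles in rad, forces in N, time in s.
With the tool pointing down it reaches from about 0.3 to 0.775 m from the base axis. Payload 14.6 kg.
Tool frame: the origin (TCP) lies at the very end of the fingers, on their centre line; the grasp point (between the pads) lies 19 mm behind it; z points along the fingers, y is the line along which they close (so a half turn about z gives the same grasp; the last joint's range is limited). The gripper opens to 94 mm and grips with 3 to 60 N. Pads are 16 mm wide; open, the fingers measure 119 mm over their backs; the gripper's body (75 mm by 177 mm) begins 78 mm behind the grasp point.
Start: joints at [1.138, 0.3, 1.521, -0, 1.321, -0.067], TCP at [0.197, 0.514, 0.183] pointing down, gripper open.
Joint ranges: [-3.03, 3.03], [-0.79, 2.21], [0.23, 2.52], [-1.04, 4.18], [0, 3.07], [-2.55, 2.55]. Speed limits (rad/s): [2.22, 2.22, 2.57, 3.14, 3.14, 3.14].

INTERFACE

Orientations are given as [roll, pitch, yaw] about the fixed x, y, z axes, in that order (R = Rz(yaw) Ry(pitch) Rx(roll)).
In Python, from station import ctrl gives the robot as it stands.
- The arm moves only by the tool move_arm, never from a script. Its argument "targets" is a list of rows, each a list of 6 numbers: the shift along the tool's x, y, z in units of 1000 mm (1.0 is 1000 mm), then the turn, a rotation vector about the tool's x, y, z in units of 30 degrees (1.0 is 30 degrees). In form: [[tx, ty, tz, ax, ay, az], ...]. A call has exactly 5 rows; each row is the pose to reach, as a shift and turn from the pose commanded when the call began, along the tool's axes at that moment; what a row does not reach only later rows make up. A row lasts 1/12 s, in which the tool goes at most 41.7 mm and 7.16 degrees, less where a joint would pass 70% of its speed; a pose out of reach is approached as far as the arm can. A call with a number of a shift or a turn outside -1 to 1 is refused whole. A call with a gripper value outside its range is refused whole. "fingers" is the opening, from -1 (shut) to 1 (fully open), set as the call begins (left out, the last holds). The fingers move at their own pace and stop on an object; "grip_force" is the grip in N (left out, the last holds). Time passes only in rows, so rows that repeat a pose let the fingers close, or fill a call up. It gives the time, the measured TCP pose, the force and the opening at its end, in the units of the state.
- ctrl.get_obs(): the state, without advancing time (a new reading comes with each control period).
- ctrl.camera(name): name is "scene" or "side" or "wrist"; returns the picture (400x640x3 uint8, red, green, blue); there is no depth.
- ctrl.camera_info(name): a dict with "fx", "fy", "cx", "cy" (pixels), "rvec" (rotation vector, rad) and "tvec" (3), from world to camera coordinates, as OpenCV has them. Camera axes: x right, y down, z forward; pixel columns grow to the right and rows downward; lengths in m; the calibration is good to about 2 mm. The wrist camera is an equidistant fisheye: a pixel r from the principal point sees the ray r / f radians off the axis. A picture is of the moment at which its call begins: read the wrist's pose just before it. camera_info takes no time and is no camera call; for the wrist camera it gives the pose at the moment of the call.
- ctrl.hand_in(): hands the job in, once; it reports no verdict.
The state is a dict: "time_s": time; "qpos": joint angles; "joint_vel": joint speeds; "tau": joint torques, N m; "ee_pos": TCP position; "eef_rot": TCP orientation; "force": force on the tool from outside, world axes, zero at the start; "moment": the same for the moment, N m; "grip_width": finger opening in m.
Only numpy, scipy, OpenCV 4.12 (cv2) and the standard library are available. Lean on these libraries where they do the work, as an engineer would, in place of code of your own. Each camera call takes 0.05 s, during which the arm holds its last target. There are 200 camera calls.

TASK

The feed unit's relay rail on the machine table has an empty relay socket and is still live: first switch it off by pulling the red-knobbed lever toward the robot side of the rail, then plug the loose blue relay fully home in the empty black socket, and only then push the lever back over to the far side to switch on again. Leave the tools and wood lying around where they are.

Things in the scene. Friction and masses are not known exactly. Their poses are not given: they have to be found in the camera images.
- relay_center (a point): Centre, half-way up, of the loose blue plug-in relay that stands upright on the mat: 62 mm tall in all. Lower part: a black plug 30 mm (its x) by 24 mm (its y) and 20 mm tall (its lowest 3 mm only 26.5 x 20.5 mm, as a lead-in). Upper part: a blue case 38 mm (x) by 32 mm (y) by 42 mm, from 20 to 62 mm above the foot, so the case's middle is 10 mm above this point. z points up, out of the top. Weighs about 80 g. It fits either way round (half turn), not a quarter turn.
- socket_mouth (a point): Centre of the mouth of the empty hole, in the top face of the free black socket (70 x 56 mm), 46 mm above the table; thin white outline round it. The hole is 32 mm along this frame's x, 26 mm along y (2 mm wider than the plug), 21 mm deep; the relay is home when its case rests on the socket's top. z up. The socket's place on the rail (left, middle, right; 72 mm apart) varies.
- rail: Fixed grey base plate with an aluminium rail, 100 mm (x) by 216 mm (y), 16 mm high; origin at the centre of its underside on the table. It carries side by side along its y the empty socket, a yellow-based lever switch and another black socket already filled with a fixed white relay (its grey top 88 mm above the table). All have the rail's yaw; the rail's -x side is the robot side.
- switch (a joint): Lever of the switch, rad: 0 = off (lever leans 0.5 rad to the rail's -x side, toward the robot), 1.0 = on (leans 0.5 rad to +x, the far side). Stays where it is left; about 1 to 2 N at the knob moves it; hard stops at both ends.
- switch_tip (a point): Centre of the lever's red ball knob, 26 mm in diameter, 60 mm from the hinge axis; about 91 mm above the table at both ends of its swing and 98 mm in the middle; the ball travels 58 mm along the rail's x.
- switch_hinge (a point): Hinge axis of the lever, 38 mm above the table, the axis runs along the rail's y; yellow housing 70 (x) by 50 (y) mm, its top 41 mm above the table (drum on the axis to 51 mm).
- mat: Fixed black rubber mat, 140 (x) x 120 (y) x 5 mm, on which the relay stands at the start; origin at the centre of its underside, on the table.
- offcut: Bystander: brown wood offcut, 60 x 75 x 22 mm, origin under its centre.
- tape: Bystander: yellow tape measure, 36 x 78 x 61 mm, origin under its centre.
- marker: Bystander: red flat pencil, 118 mm long, 8 mm high, origin under its centre.
- tin: Bystander: open round tin of screws, 85 x 82 x 49 mm, origin under its centre.
- ring: Bystander: grey spacer ring, 60 mm across, 20 mm high, origin under its centre.
- key: Bystander: black hex key, 49 x 124 x 8 mm, origin under its centre.
- relay: The loose blue relay itself (see relay_center); origin at the centre of its plug's underside.

How it is judged:
By the outcome, as a careful person would: the job done as asked, in the order asked, and still so for the second after the job is handed in, with the robot touching nothing.
It also fails if it takes over 58 s, if anything falls off the work surface, if the arm or the gripper's body presses on something with over 40 N, if the wrist force passes 120 N, or if a joint passes its speed limit or range.

## Working session

There is one attempt and no reset: what is moved stays moved. The work goes in short steps, Python scripts to look and compute and a tool call to move; the robot and the scene stay as the last step left them, time stands still between calls to the robot, and variables do not carry over. Pictures are saved under pics/ and viewed, on a budget of 10 in all, crops included, one or two more only if the job needs it, and the job is handed in when it is done.

Besides the shell and the picture viewer there is one more tool, called after "Call:" as name(argument=value, ...) on one line, values as JSON. move_arm: Moves the arm, as the interface text tells. Shifts and turns lie within -1 to 1; 1 stands for 1000 mm of shift or 30 degrees of turn. Its arguments: {"type":"object","properties":{"targets":{"type":"array"},"fingers":{"type":"number"},"grip_force":{"type":"number"}},"required":["targets"]}

```bash
mkdir -p pics; ls
python3 - <<'E'
from station import ctrl
import cv2,numpy as np
o=ctrl.get_obs()
print(o['time_s'],o['ee_pos'],o['eef_rot'],o['grip_width'])
for n in ("scene","side","wrist"):
    i=ctrl.camera_info(n); print(n,i)
    cv2.imwrite(f"pics/{n}0.png",ctrl.camera(n)[:,:,::-1])
a=cv2.imread("pics/scene0.png");b=cv2.imread("pics/side0.png")
E
```

```text
pics
0.0 [0.19660491 0.5133459  0.18267707] [-3.14041780e+00 -7.88854017e-05  2.77578328e+00] 0.0941675164886931
scene {'fx': 371.1622315959648, 'fy': 371.1622315959648, 'cx': 321.9558151767007, 'cy': 196.49862263317448, 'rvec': array([ 2.27956277, -0.79854633,  0.30576887]), 'tvec': array([-0.45333197,  0.27245263,  0.74603662])}
side {'fx': 434.542585750189, 'fy': 434.542585750189, 'cx': 319.7891385623252, 'cy': 195.26715395874385, 'rvec': array([ 0.3667893 , -2.69975873,  1.26681007]), 'tvec': array([0.50131603, 0.20743984, 0.72433576])}
wrist {'fx': 309.70691628693146, 'fy': 309.70691628693146, 'cx': 324.40222773584316, 'cy': 200.51613035665665, 'rvec': array([-2.38937246, -1.64401204, -0.23412189]), 'tvec': array([-0.5515066 , -0.02840319,  0.39217033])}
```

View pics/scene0.png

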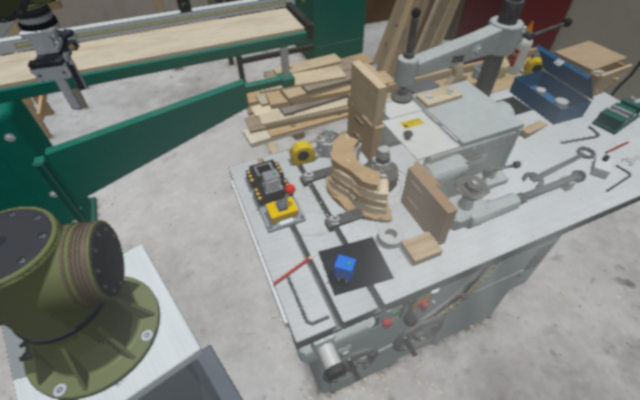

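View pics/side0.png

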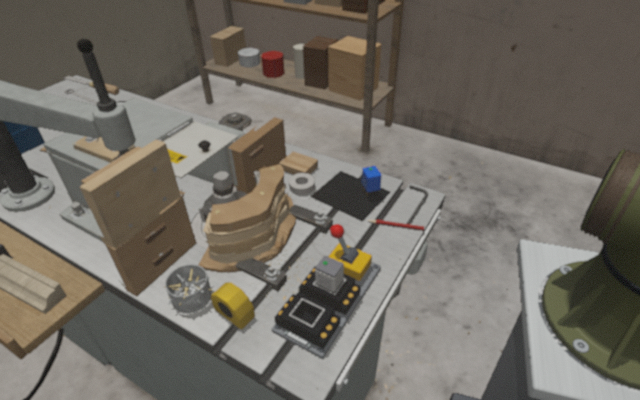

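View pics/wrist0.png

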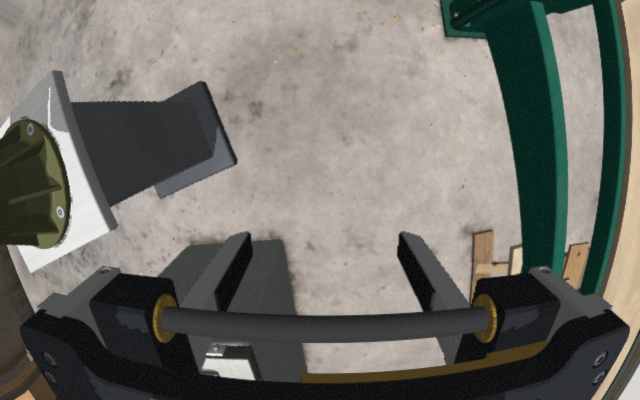

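Scene view: rail at about (272,195), knob at (290,188), relay at (345,265) on the mat. Side view: empty socket at (308,313), white relay at (327,273), knob at (337,231), relay at (371,179). The wrist view shows only the floor. Next I'll measure.

```bash
cat > h.py <<'E'
import cv2,numpy as np
from station import ctrl
from scipy.spatial.transform import Rotation as R
def ray(info,px,fish=False):
    px=np.atleast_2d(px).astype(float); Rm=R.from_rotvec(info['rvec']).as_matrix()
    u=(px-[info['cx'],info['cy']])/[info['fx'],info['fy']]
    if fish:
        r=np.linalg.norm(u,axis=1,keepdims=True)+1e-12; d=np.c_[u/r*np.sin(r),np.cos(r)]
    else: d=np.c_[u,np.ones(len(u))]
    d=d/np.linalg.norm(d,axis=1,keepdims=True)
    return -Rm.T@info['tvec'], d@Rm
def plane(info,px,z,fish=False):
    c,d=ray(info,px,fish); return c+d*((z-c[2])/d[:,2])[:,None]
def tri(rays):
    A=np.zeros((3,3));b=np.zeros(3)
    for c,d in rays:
        P=np.eye(3)-np.outer(d,d);A+=P;b+=P@c
    p=np.linalg.solve(A,b); return p,[float(np.linalg.norm(np.cross(d,p-c))) for c,d in rays]
def proj(info,p,fish=False):
    q=np.atleast_2d(p)@R.from_rotvec(info['rvec']).as_matrix().T+info['tvec']
    if fish:
        n=np.linalg.norm(q[:,:2],axis=1); t=np.arctan2(n,q[:,2]); u=q[:,:2]/n[:,None]*t[:,None]
    else: u=q[:,:2]/q[:,2:]
    return u*info['fx']+[info['cx'],info['cy']]
def blobs(im,lo,hi,box,amin=6):
    hsv=cv2.cvtColor(im,cv2.COLOR_BGR2HSV); m=cv2.inRange(hsv,np.array(lo),np.array(hi))
    k=np.zeros_like(m);x0,y0,x1,y1=box;k[y0:y1,x0:x1]=m[y0:y1,x0:x1]
    n,l,s,c=cv2.connectedComponentsWithStats(k)
    return sorted([(int(s[i][4]),tuple(s[i][:4].tolist()),c[i]) for i in range(1,n) if s[i][4]>=amin],key=lambda t:-t[0]),k
E
python3 - <<'E'
from h import *
I={n:ctrl.camera_info(n) for n in("scene","side")}
im={n:cv2.imread(f"pics/{n}0.png") for n in I}
box={"scene":dict(red=(275,175,305,205),blue=(320,245,370,290),yel=(255,195,310,230)),"side":dict(red=(322,218,350,245),blue=(350,160,390,200),yel=(320,240,380,285))}
rng=dict(red=((0,120,80),(8,255,255)),blue=((105,120,60),(130,255,255)),yel=((18,120,80),(32,255,255)))
C={}
for col in rng:
    rr=[]
    for n in I:
        b,_=blobs(im[n],*rng[col],box[n][col]); print(col,n,b[:2])
        c,d=ray(I[n],b[0][2]); rr.append((c,d[0]))
    print(col,tri(rr))
big=cv2.resize(im["side"][180:360,260:440],None,fx=3.3,fy=3.3,interpolation=cv2.INTER_CUBIC)
cv2.imwrite("pics/crop_side.png",big)
E
```

```text
red scene [(71, (285, 184, 9, 10), array([289.01408451, 188.3943662 ]))]
red side [(131, (330, 225, 13, 13), array([336.38167939, 230.26717557]))]
red (array([0.48643219, 0.00843262, 0.0939157 ]), [0.00037681925425555484, 0.00037681925425559875])
blue scene [(334, (334, 254, 22, 26), array([344.46107784, 264.45808383]))]
blue side [(330, (363, 166, 18, 26), array([371.74545455, 178.59393939]))]
blue (array([ 0.46650188, -0.21462358,  0.05001017]), [0.0035123872048757345, 0.0035123872048756642])
yel scene [(415, (266, 196, 32, 26), array([281.25783133, 209.89638554])), (6, (258, 197, 3, 2), array([259. , 197.5]))]
yel side [(652, (329, 244, 42, 36), array([352.38650307, 262.19478528]))]
yel (array([0.45760798, 0.01452683, 0.02770783]), [0.0033140237411657886, 0.003314023741165715])
```

View pics/crop_side.png

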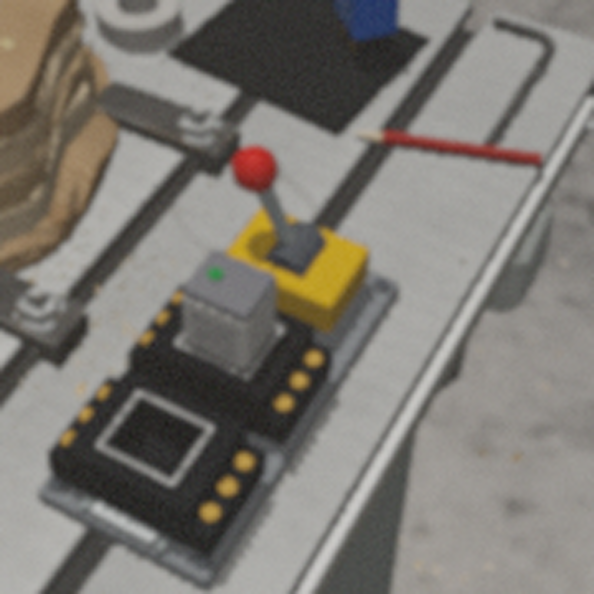

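Run:
```python
from h import *
I={n:ctrl.camera_info(n) for n in("scene","side","wrist")}
cor=np.array([(138,390),(215,432),(174,487),(97,442)])/3.3+[260,180]
P=plane(I["side"],cor,.046); print(P,P.mean(0))
for i in range(4):
    d=P[(i+1)%4]-P[i]; print(np.linalg.norm(d),np.degrees(np.arctan2(d[1],d[0])))
sc=P.mean(0)
hinge=np.array([.457,.0145])
print("rail dir from socket to switch px",np.linalg.norm(np.r_[.486,.008]-sc[:2]), proj(I["scene"],sc))
o=ctrl.get_obs(); T=R.from_euler('xyz',o['eef_rot']); c,_=ray(I["wrist"],[0,0],1)
print("cam in tool",T.inv().apply(c-o['ee_pos']), (T.inv()*R.from_rotvec(I["wrist"]['rvec']).inv()).as_matrix().round(3))
```

```text
[[0.51420299 0.12983875 0.046     ]
 [0.47051483 0.14374338 0.046     ]
 [0.48088928 0.17826542 0.046     ]
 [0.52393218 0.16418566 0.046     ]] [0.49738482 0.1540083  0.046     ]
0.04584750907249779 162.3452936429985
0.036047201686964604 73.27360287771867
0.04528720843566911 -18.1134362985891
0.035698281076340564 -105.81543605863807
rail dir from socket to switch px 0.1464514899805418 [[262.77395951 168.72578847]]
cam in tool [ 0.08212267  0.0013047  -0.20212629] [[ 0.    -0.96  -0.278]
 [ 1.    -0.     0.002]
 [-0.002 -0.278  0.96 ]]
```

Call:
move_arm(targets=[[-0.02,-0.02,-0.02,0,0,-0.03],[-0.045,-0.04,-0.04,0,0,-0.06],[-0.075,-0.065,-0.06,0,0,-0.09],[-0.105,-0.09,-0.08,0,0,-0.12],[-0.13,-0.11,-0.1,0,0,-0.12]], fingers=-1)

```text
time_s: 0.57
ee_pos: [0.2787, 0.3629, 0.2834]
eef_rot: [-3.141, -0.0, 2.84]
force: [0.8, 1.0, 1.1]
grip_width: 0.0644
```

Call:
move_arm(targets=[[-0.03,-0.025,0,0,0,0],[-0.06,-0.05,0,0,0,0],[-0.09,-0.075,0,0,0,0],[-0.115,-0.1,0,0,0,0],[-0.135,-0.12,0,0,0,0]])

```text
time_s: 0.98
ee_pos: [0.3723, 0.2077, 0.283]
eef_rot: [-3.141, 0.0, 2.838]
force: [0.0, 0.1, 0.5]
grip_width: 0.0307
```

Call:
move_arm(targets=[[-0.03,-0.025,0,0,0,0],[-0.06,-0.05,0,0,0,0],[-0.08,-0.07,0,0,0,0],[-0.09,-0.08,0,0,0,0],[-0.09,-0.08,0,0,0,0]])

```text
time_s: 1.4
ee_pos: [0.4345, 0.1046, 0.2826]
eef_rot: [-3.141, -0.001, 2.836]
force: [0.5, 0.3, 0.2]
grip_width: 0.0007
```

Run:
```python
from h import *
o=ctrl.get_obs(); print(o['time_s'],o['ee_pos'],np.degrees(o['eef_rot']),o['grip_width'],o['force'])
import pickle; I=ctrl.camera_info("wrist"); a=ctrl.camera("wrist")[:,:,::-1]; cv2.imwrite("pics/w1.png",a); pickle.dump(I,open("w1.pkl","wb"))
print(proj(I,[[.4974,.154,.046],[.486,.008,.092],[.4665,-.2146,.05]],1))
```

```text
1.4 [0.43447332 0.10457465 0.28259726] [-1.79966445e+02 -3.17712715e-02  1.62464710e+02] 0.0006508150694491479 [0.51088783 0.3413902  0.224795  ]
[[367.63063455 200.55349962]
 [267.65547909 232.81437182]
 [152.81241868 246.51250131]]
```

View pics/w1.png

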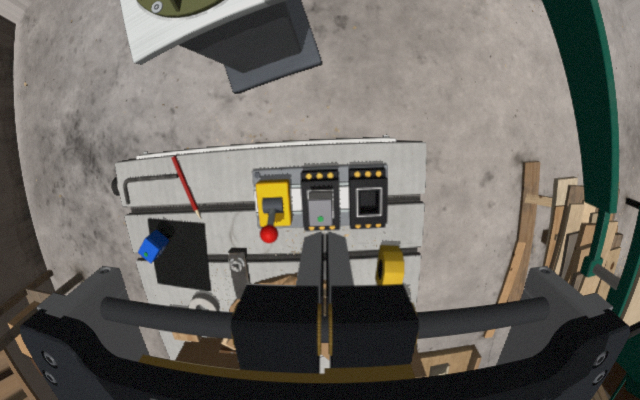

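The wrist view shows the socket outline at (369,202), knob at (268,234), relay at (152,247) and tape at (390,265). All sit within about 2 px of the predicted pixels.

Run:
```python
from h import *
import pickle; I=pickle.load(open("w1.pkl","rb")); im=cv2.imread("pics/w1.png")
def rect(k,z):
    c=max(cv2.findContours(k,0,1)[0],key=cv2.contourArea).reshape(-1,2)
    P=plane(I,c,z,1)[:,:2]; return cv2.minAreaRect((P*1000).astype(np.float32))
b,k=blobs(im,(0,0,110),(180,80,255),(352,182,386,222)); print(b[:2]); print("outline",rect(k,.046))
b,k=blobs(im,(18,120,80),(32,255,255),(250,172,298,232)); print(b[:1]); print("yellow",rect(k,.041))
b,k=blobs(im,(0,120,80),(8,255,255),(255,222,285,248)); print(b[:1],plane(I,b[0][2],.0915,1))
b,k=blobs(im,(105,120,60),(130,255,255),(130,225,175,270)); print(b[:1]); print("blue",rect(k,.062))
S={n:ctrl.camera_info(n) for n in("scene","side")}
rr=[(c,d[0]) for c,d in[ray(I,b[0][2],1),ray(S["scene"],[344.46,264.46]),ray(S["side"],[371.7,178.6])]]
print(tri(rr))
x,y,w,h=126,220,50,50
a=cv2.resize(im[y:y+h,x:x+w],None,fx=8,fy=8,interpolation=cv2.INTER_CUBIC)
c=cv2.resize(im[177:227,344:394],None,fx=8,fy=8,interpolation=cv2.INTER_CUBIC)
cv2.imwrite("pics/crop2.png",np.hstack([a,c]))
```

```text
[(195, (356, 187, 26, 30), array([368.35384615, 201.52820513]))]
outline ((499.7108459472656, 154.6250457763672), (38.18861389160156, 44.96514892578125), 75.43882751464844)
[(1114, (256, 179, 36, 48), array([274.1427289 , 201.13285458]))]
yellow ((460.27642822265625, 17.838180541992188), (50.879608154296875, 73.500732421875), 74.81640625)
[(240, (260, 225, 18, 18), array([268.44166667, 233.82083333]))] [[0.48789538 0.00836506 0.0915    ]]
[(528, (138, 230, 30, 33), array([152.4280303 , 245.70454545]))]
blue ((462.69305419921875, -207.14979553222656), (35.66796875, 67.95891571044922), 31.133806228637695)
(array([ 0.46599998, -0.21469183,  0.04997943]), [0.0010466441058360639, 0.003975079538057108, 0.002978088534256571])
```

View pics/crop2.png

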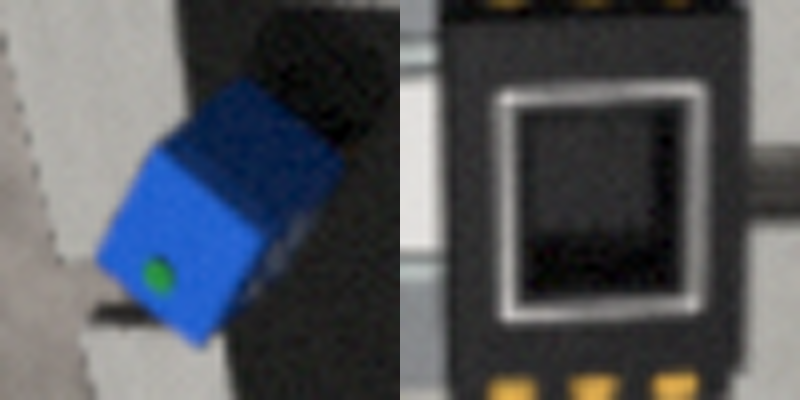

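Run:
```python
from h import *
import pickle; I=pickle.load(open("w1.pkl","rb"));S=ctrl.camera_info("side");C=ctrl.camera_info("scene")
print("clamp1 tip/bolt side",plane(S,[[332,225],[320,216],[302,206]],.03).round(3).tolist(),"wrist",plane(I,[[238,262],[240,250]],.03,1).round(3).tolist())
print("jig low near edge side",plane(S,[[292,235],[283,250]],.0).round(3).tolist(), plane(S,[[292,190],[265,172]],.12).round(3).tolist())
print("jig scene base",plane(C,[[332,200],[385,218],[345,213]],.0).round(3).tolist())
# jig top: scene (345,140) ~ side (268,172)
print(tri([(c,d[0]) for c,d in[ray(C,[345,138]),ray(S,[267,170])]]))
print("target marks", proj(S,[.518,.001,.08]),proj(S,[.555,.001,.177]))
o=ctrl.get_obs();T=R.from_euler('xyz',o['eef_rot'])
print(T.inv().apply(np.array([.518,.001,.080])-o['ee_pos']).round(4))
```

```text
clamp1 tip/bolt side [[0.515, -0.068, 0.03], [0.546, -0.088, 0.03], [0.591, -0.108, 0.03]] wrist [[0.542, -0.081, 0.03], [0.522, -0.068, 0.03]]
jig low near edge side [[0.595, -0.049, 0.0], [0.599, -0.004, 0.0]] [[0.588, -0.049, 0.12], [0.658, -0.09, 0.12]]
jig scene base [[0.598, -0.02, 0.0], [0.663, -0.152, 0.0], [0.595, -0.075, 0.0]]
(array([ 0.6259659 , -0.02027256,  0.18630899]), [0.0076712871489701805, 0.007671287148970023])
target marks [[320.69157732 230.00955169]] [[298.60254263 184.86609299]]
[-0.1119 -0.0746  0.2026]
```

Call:
move_arm(targets=[[-0.03,-0.02,0,0,0,-0.03],[-0.06,-0.04,0,0,0,-0.067],[-0.09,-0.06,0,0,0,-0.067],[-0.112,-0.075,0.02,0,0,-0.067],[-0.112,-0.075,0.055,0,0,-0.067]], grip_force=30)

```text
time_s: 1.87
ee_pos: [0.521, -0.0003, 0.2295]
eef_rot: [3.141, 0.005, 2.872]
force: [0.3, 0.1, -1.6]
grip_width: 0.0006
```

Call:
move_arm(targets=[[0,0,0.035,0,0,0],[0,0,0.07,0,0,0],[0,0,0.105,0,0,0],[0,0,0.13,0,0,0],[0,0,0.147,0,0,0]])

```text
time_s: 2.28
ee_pos: [0.5167, 0.0032, 0.0783]
eef_rot: [-3.141, -0.003, 2.875]
force: [0.8, -0.2, 0.3]
grip_width: 0.0005
```

Run:
```python
from h import *
o=ctrl.get_obs(); print(o['time_s'],o['ee_pos'],np.degrees(o['eef_rot']),o['grip_width'],o['force'])
im=ctrl.camera("side")[:,:,::-1]; cv2.imwrite("pics/s1.png",cv2.resize(im[130:330,220:420],None,fx=3,fy=3,interpolation=cv2.INTER_CUBIC))
```

```text
2.2833 [0.51672596 0.00315094 0.0782699 ] [-179.97131045   -0.18293896  164.71885562] 0.0004782893248232718 [ 0.77347603 -0.17940165  0.31437481]
```

View pics/s1.png

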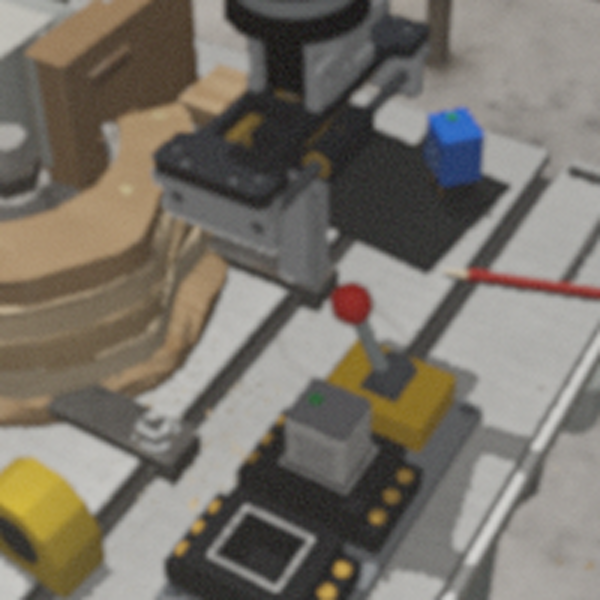

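The closed fingers stand just beyond the knob (crop 350,303) and clear of the wooden jig, so I'll pull.

Call:
move_arm(targets=[[0.015,0,0,0,0,0],[0.03,0,0,0,0,0],[0.045,0,0,0,0,0],[0.058,0,0,0,0,0],[0.067,0,0,0,0,0]])

```text
time_s: 2.75
ee_pos: [0.4549, 0.0209, 0.0841]
eef_rot: [3.139, 0.006, 2.874]
force: [0.6, 3.6, 4.1]
grip_width: 0.0004
```

Call:
move_arm(targets=[[0.003,0,0,0,0,0],[0.003,0,0,0,0,0],[0.003,0,0,0,0,0],[-0.005,0,0,0,0,0],[-0.015,0,0,0,0,0]])

```text
time_s: 3.17
ee_pos: [0.4692, 0.0167, 0.0836]
eef_rot: [3.14, 0.004, 2.875]
force: [0.3, -0.8, 0.7]
grip_width: 0.0003
```

Run:
```python
from h import *
o=ctrl.get_obs(); print(o['time_s'],o['ee_pos'],np.degrees(o['eef_rot']),o['force'])
rr=[]
for n in("scene","side"):
    im=ctrl.camera(n)[:,:,::-1].copy(); b,_=blobs(im,(0,120,80),(8,255,255),(265,170,305,215) if n=="scene" else (322,210,385,262)); print(n,b[:3])
    c,d=ray(ctrl.camera_info(n),b[0][2]); rr.append((c,d[0]))
print(tri(rr))
```

```text
3.1667 [0.4691565  0.01670131 0.08363087] [179.9289405    0.20173946 164.72930606] [ 0.33865764 -0.77847851  0.74765838]
scene [(71, (270, 188, 10, 9), array([274.70422535, 192.11267606]))]
side [(137, (350, 231, 14, 13), array([356.0729927 , 236.78832117])), (30, (376, 219, 9, 5), array([379.8       , 221.46666667]))]
(array([0.45033505, 0.01723882, 0.09644324]), [0.0010239910515135813, 0.0010239910515136728])
```

Run:
```python
from h import *
im=ctrl.camera("side")[:,:,::-1]; cv2.imwrite("pics/s2.png",cv2.resize(im[180:300,290:410],None,fx=5,fy=5,interpolation=cv2.INTER_CUBIC))
o=ctrl.get_obs(); print(o['ee_pos'],o['tau'],o['qpos'])
```

```text
[0.46862494 0.01628216 0.08196698] [ -0.65664265 -42.71733284 -29.89891112  -0.23227785   0.28936858
  -0.05123483] [-4.35113982e-02  2.36988677e-01  1.85623915e+00  2.00520442e-04
  1.04671779e+00 -1.34727558e+00]
```

View pics/s2.png

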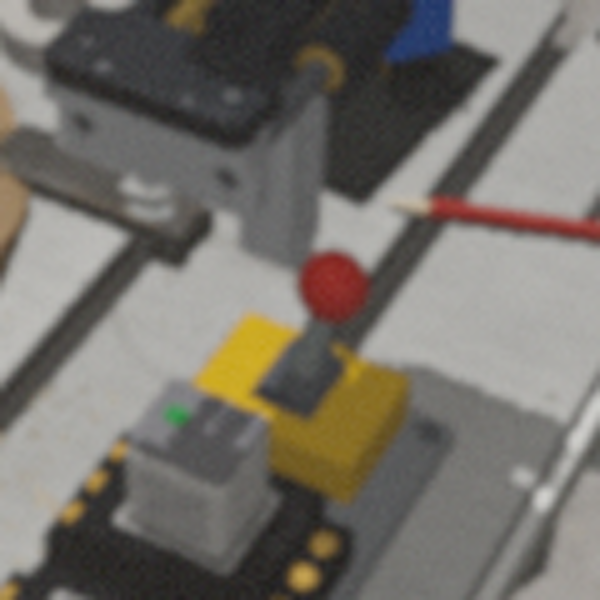

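The side view shows the knob at crop (335,285), only a little past upright toward the robot, so the throw is incomplete. I'll push further and watch the force.

Call:
move_arm(targets=[[0.01,0,0,0,0,0],[0.018,0,0,0,0,0],[0.022,0,0,0,0,0],[0.026,0,0,0,0,0],[0.026,0,0,0,0,0]])

```text
time_s: 3.73
ee_pos: [0.4424, 0.0227, 0.0813]
eef_rot: [3.141, -0.0, 2.874]
force: [-2.7, 1.2, 3.5]
grip_width: 0.0006
```

```bash
cat > knob.py <<'E'
from h import *
o=ctrl.get_obs(); print(o['time_s'],o['ee_pos'],o['force'])
rr=[]
for n in("scene","side"):
    im=ctrl.camera(n)[:,:,::-1].copy(); b,_=blobs(im,(0,120,80),(8,255,255),(260,170,305,215) if n=="scene" else (322,210,372,262)); print(n,b[:2])
    c,d=ray(ctrl.camera_info(n),b[0][2]); rr.append((c,d[0]))
print(tri(rr))
E
python3 knob.py
```

```text
3.7333 [0.44235317 0.02274114 0.08125744] [-2.66407709  1.20094576  3.50445418]
scene [(66, (263, 193, 10, 8), array([267.5       , 196.09090909]))]
side [(106, (358, 237, 13, 12), array([364.53773585, 243.23584906]))]
(array([0.43350047, 0.02269391, 0.08998321]), [0.0004036817677222832, 0.00040368176772228654])
```

Call:
move_arm(targets=[[0.002,0,0,0,0,0],[0.004,0,0,0,0,0],[0.006,0,0,0,0,0],[0.008,0,0,0,0,0],[0.008,0,0,0,0,0]])

```text
time_s: 4.25
ee_pos: [0.4352, 0.0245, 0.0812]
eef_rot: [3.141, 0.0, 2.874]
force: [2.2, -0.4, 5.2]
grip_width: 0.0005
```

```bash
python3 knob.py
```

```text
4.25 [0.43521827 0.02451233 0.08116281] [ 2.18671682 -0.41026681  5.1866488 ]
scene [(68, (263, 193, 11, 8), array([268.07352941, 196.26470588]))]
side [(88, (358, 240, 13, 9), array([363.95454545, 244.18181818]))]
(array([0.43469518, 0.02306697, 0.0879633 ]), [0.0007803959973072328, 0.0007803959973073178])
```

Call:
move_arm(targets=[[-0.01,0,0,0,0,0],[-0.025,0,-0.005,0,0,0],[-0.025,0,-0.04,0,0,0],[-0.025,-0.03,-0.075,0,0,0],[-0.025,-0.06,-0.1,0,0,0]])

```text
time_s: 4.77
ee_pos: [0.4432, -0.0384, 0.1809]
eef_rot: [-3.142, -0.002, 2.876]
force: [-0.3, -0.2, 0.2]
grip_width: 0.0007
```

Call:
move_arm(targets=[[0,-0.04,-0.01,0,0,0],[0,-0.08,-0.02,0,0,0],[0.01,-0.11,-0.03,0,0,0],[0.02,-0.13,-0.04,0,0,0],[0.02,-0.13,-0.04,0,0,0]], fingers=1)

```text
time_s: 5.18
ee_pos: [0.3884, -0.1611, 0.221]
eef_rot: [-3.141, 0.0, 2.871]
force: [1.0, -0.3, 0.6]
grip_width: 0.0303
```

```bash
python3 knob.py
python3 - <<'E'
from h import *
import pickle; I=pickle.load(open("w1.pkl","rb"))
P=plane(I,[(146,238.4),(159.1,248.1),(151.6,263.1),(138.1,252.8)],.067,1); print(P,P.mean(0))
for i in range(4):
    d=P[(i+1)%4]-P[i]; print(np.linalg.norm(d),np.degrees(np.arctan2(d[1],d[0])))
I=ctrl.camera_info("wrist"); im=ctrl.camera("wrist")[:,:,::-1]; cv2.imwrite("pics/w2.png",im); pickle.dump(I,open("w2.pkl","wb"))
p=proj(I,P[:1],1)[0]; print(p)
E
```

```text
5.1833 [ 0.38836914 -0.16113808  0.22097867] [ 0.96649855 -0.31066154  0.60224418]
scene [(88, (271, 186, 11, 11), array([275.92045455, 191.03409091]))]
side [(142, (348, 230, 14, 13), array([354.64084507, 235.82394366]))]
(array([0.45334911, 0.0169541 , 0.09803146]), [0.001438565644519158, 0.0014385656445191697])
[[ 0.44546844 -0.20716878  0.067     ]
 [ 0.4680026  -0.19006526  0.067     ]
 [ 0.48943844 -0.22043888  0.067     ]
 [ 0.4649847  -0.23843539  0.067     ]] [ 0.46697355 -0.21402708  0.067     ]
0.028289906470724248 37.198667633663526
0.03717596333259579 -54.78790472614052
0.030362143103933325 -143.64912413103968
0.036857628836871284 121.9719341834256
[297.30218641 235.98872387]
```

View pics/w2.png

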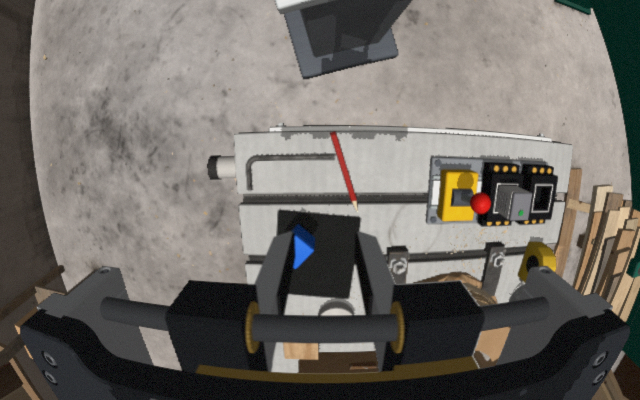

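The retreat dragged the knob back to near upright: it now measures (0.453, 0.017, 0.098). I'll grip the ball between the fingers instead, carry it to the off stop and release sideways.

Call:
move_arm(targets=[[-0.003,0.04,0,0,0,0],[-0.006,0.08,0,0,0,0],[-0.01,0.12,0,0,0,0],[-0.015,0.16,0,0,0,0],[-0.015,0.189,0,0,0,0]], fingers=0.06, grip_force=5)

```text
time_s: 5.75
ee_pos: [0.4551, 0.0234, 0.2189]
eef_rot: [-3.142, -0.002, 2.876]
force: [-0.4, -0.7, -0.1]
grip_width: 0.0499
```

Call:
move_arm(targets=[[0,0,0.03,0,0,0],[0,0,0.06,0,0,0],[0,0,0.08,0,0,0],[0,0,0.08,0,0,0],[0,0,0.08,0,0,0]])

```text
time_s: 6.17
ee_pos: [0.4542, 0.0204, 0.1393]
eef_rot: [-3.141, -0.003, 2.875]
force: [1.0, -0.4, 0.6]
grip_width: 0.0499
```

```bash
python3 knob.py
python3 - <<'E'
from h import *
o=ctrl.get_obs();T=R.from_euler('xyz',o['eef_rot']);print(o['grip_width'])
print(T.inv().apply(np.array([.4533,.017,.079])-o['ee_pos']).round(4))
I=ctrl.camera_info("wrist"); im=ctrl.camera("wrist")[:,:,::-1].copy()
p=proj(I,[.4533,.017,.098],1)[0].astype(int);x,y=p;print(p,blobs(im,(0,120,80),(8,255,255),(x-40,y-40,x+40,y+40))[0][:2])
cv2.imwrite("pics/w3.png",im)
E
```

```text
6.1667 [0.45418628 0.02039613 0.13931873] [ 0.96241973 -0.43977764  0.55825005]
scene [(85, (271, 187, 11, 10), array([275.94117647, 191.28235294]))]
side [(140, (348, 230, 14, 13), array([354.56428571, 235.80714286]))]
(array([0.45335392, 0.01663168, 0.09761637]), [0.001228623873334893, 0.0012286238733350096])
0.0500732859645041
[ 0.0012 -0.0033  0.062 ]
[318 211] [(677, (305, 197, 30, 30), array([319.19793205, 211.66026588]))]
```

Call:
move_arm(targets=[[0,-0.003,0.02,0,0,0],[0.001,-0.003,0.04,0,0,0],[0.001,-0.003,0.06,0,0,0],[0.001,-0.003,0.06,0,0,0],[0.001,-0.003,0.06,0,0,0]])

```text
time_s: 6.73
ee_pos: [0.4531, 0.0169, 0.0806]
eef_rot: [-3.142, 0.0, 2.874]
force: [0.8, -0.0, 0.3]
grip_width: 0.05
```

Call:
move_arm(targets=[[0,0,0,0,0,0],[0,0,0,0,0,0],[0,0,0,0,0,0],[0,0,0,0,0,0],[0,0,0,0,0,0]], fingers=-1, grip_force=5)

```text
time_s: 7.15
ee_pos: [0.453, 0.0164, 0.0803]
eef_rot: [-3.141, 0.001, 2.874]
force: [-0.6, -5.9, 2.2]
grip_width: 0.0224
```

Call:
move_arm(targets=[[0.005,0,0.001,0,0,0],[0.01,0,0.002,0,0,0],[0.015,0,0.004,0,0,0],[0.02,0,0.006,0,0,0],[0.024,0,0.008,0,0,0]])

```text
time_s: 7.57
ee_pos: [0.4306, 0.0225, 0.0728]
eef_rot: [-3.141, 0.003, 2.874]
force: [5.2, -8.6, 12.1]
grip_width: 0.0233
```

Call:
move_arm(targets=[[0.002,0,0,0,0,0],[0.002,0,0,0,0,0],[0.002,0,0,0,0,0],[0.002,0,0,0,0,0],[0.002,0,0,0,0,0]])

```text
time_s: 7.98
ee_pos: [0.4286, 0.023, 0.0726]
eef_rot: [-3.141, 0.002, 2.874]
force: [1.8, -7.1, 4.0]
grip_width: 0.0229
```

```bash
python3 knob.py
```

```text
7.9833 [0.42859597 0.02302631 0.07264473] [ 1.79997083 -7.09016291  3.97965942]
scene []Traceback (most recent call last):
  File "knob.py", line 6, in <module>
    c,d=ray(ctrl.camera_info(n),b[0][2]); rr.append((c,d[0]))
                                ~^^^
IndexError: list index out of range
```

Call:
move_arm(targets=[[0,0,0,0,0,0],[0,0,0,0,0,0],[0,0,0,0,0,0],[0,0,0,0,0,0],[0,0,0,0,0,0]], fingers=0.06)

```text
time_s: 8.45
ee_pos: [0.4277, 0.0238, 0.0718]
eef_rot: [3.142, -0.0, 2.874]
force: [0.4, 0.1, -0.2]
grip_width: 0.0492
```

Call:
move_arm(targets=[[0,0,-0.03,0,0,0],[0,0,-0.07,0,0,0],[0,0,-0.1,0,0,0],[0,0,-0.13,0,0,0],[0,0,-0.13,0,0,0]])

```text
time_s: 8.87
ee_pos: [0.4297, 0.0238, 0.2071]
eef_rot: [3.14, 0.008, 2.874]
force: [0.3, 0.2, 0.1]
grip_width: 0.0499
```

```bash
python3 knob.py
```

```text
8.8667 [0.42970485 0.02381201 0.20714241] [0.2841425  0.17163217 0.05229002]
scene [(86, (263, 191, 11, 10), array([267.75581395, 195.36046512]))]
side [(144, (358, 235, 13, 14), array([364.31944444, 241.89583333]))]
(array([0.43414654, 0.02210578, 0.09253496]), [0.00043448887930681125, 0.00043448887930675855])
```

Run:
```python
from h import *
I=ctrl.camera_info("wrist"); im=ctrl.camera("wrist")[:,:,::-1].copy(); cv2.imwrite("pics/w4.png",im)
x,y=proj(I,[.434,.022,.0925],1)[0].astype(int)
b,_=blobs(im,(0,120,80),(8,255,255),(x-40,y-40,x+40,y+40)); print(b[:2])
print(plane(I,b[0][2],.0907,1))
b,k=blobs(im,(18,120,80),(32,255,255),(x-90,y-70,x+90,y+110)); print(b[:2])
c=max(cv2.findContours(k,0,1)[0],key=cv2.contourArea).reshape(-1,2)
print(cv2.minAreaRect((plane(I,c,.041,1)[:,:2]*1000).astype(np.float32)))
so=proj(I,[.4997,.1546,.046],1)[0].astype(int); print(so); x,y=so
b,k=blobs(im,(0,0,110),(180,80,255),(x-30,y-32,x+30,y+32)); print(b[:2])
P=plane(I,max(cv2.findContours(k,0,1)[0],key=cv2.contourArea).reshape(-1,2),.046,1)[:,:2]
print(cv2.minAreaRect((P*1000).astype(np.float32)))
```

```text
[(420, (313, 187, 22, 24), array([323.37380952, 198.53333333]))]
[[0.43504658 0.02279465 0.0907    ]]
[(1506, (303, 179, 42, 56), array([323.60225764, 207.85524568])), (52, (366, 172, 8, 9), array([369.28846154, 175.90384615]))]
((459.49114990234375, 16.120649337768555), (49.595703125, 71.16091918945312), 74.64629364013672)
[436 209]
[(666, (406, 177, 60, 64), array([436.48048048, 219.43843844])), (263, (422, 193, 31, 34), array([436.65779468, 208.35741445]))]
((499.96038818359375, 154.75704956054688), (39.133705139160156, 44.539852142333984), 74.9925308227539)
```

The knob stayed, but it measures about 25 mm from the hinge line on the robot side instead of 29. I'll regrip it and press firmly to the stop.

Call:
move_arm(targets=[[-0.004,0,0.035,0,0,0],[-0.004,0,0.07,0,0,0],[-0.004,0,0.105,0,0,0],[-0.004,0,0.135,0,0,0],[-0.004,0,0.135,0,0,0]])

```text
time_s: 9.43
ee_pos: [0.4277, 0.0228, 0.0611]
eef_rot: [-3.139, -0.01, 2.874]
force: [0.4, -0.4, -1.0]
grip_width: 0.0499
```

Call:
move_arm(targets=[[0,0,0,0,0,0],[0,0,0,0,0,0],[0,0,0,0,0,0],[0,0,0,0,0,0],[0,0,0,0,0,0]], fingers=-1, grip_force=15)

```text
time_s: 9.85
ee_pos: [0.4322, 0.0219, 0.0682]
eef_rot: [-3.14, 0.002, 2.874]
force: [-3.2, -8.2, 6.4]
grip_width: 0.0245
```

Call:
move_arm(targets=[[0.003,0,0.001,0,0,0],[0.006,0,0.002,0,0,0],[0.009,0,0.003,0,0,0],[0.012,0,0.003,0,0,0],[0.012,0,0.003,0,0,0]])

```text
time_s: 10.27
ee_pos: [0.4205, 0.0251, 0.0652]
eef_rot: [-3.141, 0.002, 2.874]
force: [-4.4, -6.4, 7.5]
grip_width: 0.0196
```

Call:
move_arm(targets=[[-0.006,0,0,0,0,0],[-0.006,0,0,0,0,0],[-0.006,0,0,0,0,0],[-0.006,0,0,0,0,0],[-0.006,0,-0.03,0,0,0]], fingers=0.06)

```text
time_s: 10.68
ee_pos: [0.4234, 0.0244, 0.0906]
eef_rot: [-3.14, -0.007, 2.874]
force: [-0.1, -0.4, -0.1]
grip_width: 0.0483
```

Call:
move_arm(targets=[[0,0,-0.04,0,0,0],[0,0,-0.08,0,0,0],[0,-0.03,-0.11,0,0,0],[-0.01,-0.06,-0.12,0,0,0.2],[-0.02,-0.09,-0.12,0,0,0.4]], fingers=0.5)

```text
time_s: 11.1
ee_pos: [0.422, -0.0688, 0.2173]
eef_rot: [3.14, 0.006, 2.662]
force: [0.2, 0.3, 0.4]
grip_width: 0.0702
```

```bash
python3 knob.py
python3 - <<'E'
from h import *
o=ctrl.get_obs();T=R.from_euler('xyz',o['eef_rot']);print(np.degrees(o['eef_rot']))
print(T.inv().apply(np.array([.455,-.195,.2])-o['ee_pos']).round(4))
E
```

```text
11.1 [ 0.42203782 -0.06876124  0.21727627] [0.19024555 0.27671336 0.41398175]
scene [(84, (265, 190, 11, 10), array([269.72619048, 194.42857143]))]
side [(135, (356, 235, 13, 13), array([362.15555556, 240.56296296]))]
(array([0.43857186, 0.0207924 , 0.09358072]), [0.0007939341814039776, 0.0007939341814040475])
[-1.79999092e+02  9.80774016e-02  1.52229076e+02]
[-0.0877 -0.0944  0.0147]
```

The release dragged the knob back a few mm, to (0.4386, 0.021), because I moved while opening. I'll repeat it centred on the ball and open without shifting.

Call:
move_arm(targets=[[0.009,0.03,0,0,0,-0.2],[0.018,0.06,0,0,0,-0.42],[0.027,0.087,0,0,0,-0.42],[0.027,0.087,0.03,0,0,-0.42],[0.027,0.087,0.06,0,0,-0.42]], fingers=0.06)

```text
time_s: 11.62
ee_pos: [0.4378, 0.0238, 0.1539]
eef_rot: [3.141, 0.003, 2.888]
force: [0.5, -0.1, -1.3]
grip_width: 0.0498
```

Run:
```python
from h import *
o=ctrl.get_obs();T=R.from_euler('xyz',o['eef_rot']);print(np.degrees(o['eef_rot']),o['ee_pos'])
I=ctrl.camera_info("wrist"); im=ctrl.camera("wrist")[:,:,::-1].copy()
x,y=proj(I,[.4386,.0208,.094],1)[0].astype(int)
b,_=blobs(im,(0,120,80),(8,255,255),(x-40,y-40,x+40,y+40)); print(b[:2]); p=plane(I,b[0][2],.094,1)[0];print(p)
p[2]=.075;o=ctrl.get_obs();print(T.inv().apply(p-o['ee_pos']).round(4))
```

```text
[1.79950712e+02 1.61487036e-01 1.65483288e+02] [0.43778829 0.02377483 0.15385794]
[(573, (307, 194, 27, 28), array([320.16230366, 207.39790576]))]
[0.43788102 0.02182166 0.094     ]
[-0.0032 -0.0007  0.0727]
```

Call:
move_arm(targets=[[-0.002,-0.001,0.025,0,0,0],[-0.002,-0.001,0.05,0,0,0],[-0.002,-0.001,0.072,0,0,0],[-0.002,-0.001,0.072,0,0,0],[-0.002,-0.001,0.072,0,0,0]])

```text
time_s: 12.08
ee_pos: [0.4387, 0.0206, 0.0823]
eef_rot: [-3.141, -0.002, 2.885]
force: [0.5, 0.4, 0.8]
grip_width: 0.0497
```

Call:
move_arm(targets=[[0,0,0,0,0,0],[0,0,0,0,0,0],[0,0,0,0,0,0],[0,0,0,0,0,0],[0,0,0,0,0,0]], fingers=-1, grip_force=15)

```text
time_s: 12.5
ee_pos: [0.4392, 0.0204, 0.0824]
eef_rot: [3.141, 0.001, 2.884]
force: [0.2, -0.1, -1.2]
grip_width: 0.0199
```

Call:
move_arm(targets=[[0.003,0,0.001,0,0,0],[0.006,0,0.002,0,0,0],[0.009,0,0.003,0,0,0],[0.011,0,0.004,0,0,0],[0.011,0,0.004,0,0,0]])

```text
time_s: 12.92
ee_pos: [0.4321, 0.0227, 0.0808]
eef_rot: [3.14, 0.011, 2.884]
force: [8.8, -5.0, 20.3]
grip_width: 0.0003
```

Run:
```python
from h import *
o=ctrl.get_obs(); print(o['ee_pos'],o['force'],o['grip_width'])
im=ctrl.camera("side")[:,:,::-1].copy(); s=ctrl.camera("scene")[:,:,::-1].copy()
cv2.imwrite("pics/s5.png",np.hstack([cv2.resize(im[200:280,310:390],None,fx=5,fy=5,interpolation=cv2.INTER_CUBIC),cv2.resize(s[150:230,235:315],None,fx=5,fy=5,interpolation=cv2.INTER_CUBIC)]))
```

```text
[0.4320518  0.02274523 0.08082487] [ 8.76696796 -4.962572   20.27269874] 0.0003362257381817887
```

View pics/s5.png

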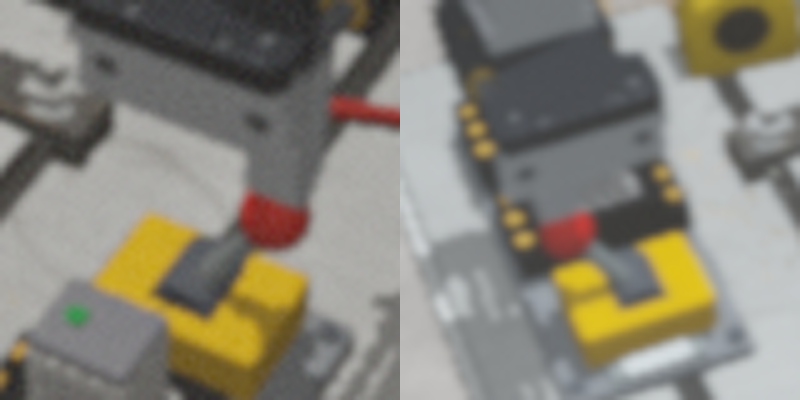

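The closed fingers sit on top of the ball (left crop 275,215) and press the lever over at its off stop. I'll lift off while drifting toward the off side so any drag helps.

Call:
move_arm(targets=[[0.008,0,-0.01,0,0,0],[0.02,0,-0.025,0,0,0],[0.03,0,-0.05,0,0,0],[0.03,0,-0.09,0,0,0],[0.03,0,-0.125,0,0,0]])

```text
time_s: 13.43
ee_pos: [0.3983, 0.0311, 0.2046]
eef_rot: [-3.142, -0.0, 2.884]
force: [0.6, -0.3, 0.7]
grip_width: 0.0003
```

```bash
python3 knob.py
python3 - <<'E'
from h import *
o=ctrl.get_obs();T=R.from_euler('xyz',o['eef_rot']);print(np.degrees(o['eef_rot']))
print(T.inv().apply(np.array([.455,-.195,.2])-o['ee_pos']).round(4))
E
```

```text
13.4333 [0.39830936 0.03105138 0.20457006] [ 0.62192033 -0.30433519  0.68032819]
scene [(86, (263, 191, 11, 10), array([267.75581395, 195.36046512]))]
side [(143, (358, 235, 13, 14), array([364.36363636, 241.87412587]))]
(array([0.43410196, 0.02206657, 0.09257763]), [0.0004594270339557549, 0.00045942703395572326])
[179.88252797   0.45813467 165.26051274]
[-0.1096 -0.2048  0.0082]
```

The knob is at (0.4341, 0.0221, 0.0926), identical to the result after the first grip, so that is the off stop. On to the relay.

Call:
move_arm(targets=[[-0.015,-0.035,0,0,0,0.2],[-0.03,-0.07,0,0,0,0.4],[-0.045,-0.105,0,0,0,0.6],[-0.065,-0.135,0,0,0,0.8],[-0.08,-0.165,0,0,0,1.0]], fingers=0.5)

```text
time_s: 13.95
ee_pos: [0.4346, -0.1509, 0.2022]
eef_rot: [-3.141, -0.001, 2.355]
force: [0.8, 0.2, -0.8]
grip_width: 0.0302
```

Call:
move_arm(targets=[[0,-0.02,0,0,0,0.2],[0,-0.03,0,0,0,0.37],[0,-0.03,0,0,0,0.37],[0,-0.03,0,0,0,0.37],[0,-0.03,0,0,0,0.37]])

```text
time_s: 14.37
ee_pos: [0.4138, -0.1698, 0.2026]
eef_rot: [3.142, -0.0, 2.17]
force: [0.2, 1.2, 0.3]
grip_width: 0.0637
```

Run:
```python
from h import *
o=ctrl.get_obs();T=R.from_euler('xyz',o['eef_rot']);print(o['time_s'],np.degrees(o['eef_rot']),o['ee_pos'],o['grip_width'])
I=ctrl.camera_info("wrist"); im=ctrl.camera("wrist")[:,:,::-1].copy()
x,y=proj(I,[.4665,-.2145,.06],1)[0].astype(int);print(x,y)
hsv=cv2.cvtColor(im,cv2.COLOR_BGR2HSV)
b,k=blobs(im,(105,120,40),(130,255,255),(x-60,y-60,x+60,y+60)); print(b[:2]); v=hsv[...,2][k>0]; print(np.percentile(v,[5,25,50,75,95]))
t,_=cv2.threshold(v.reshape(-1,1),0,255,cv2.THRESH_OTSU);print("otsu",t)
top=((k>0)&(hsv[...,2]>t)).astype(np.uint8)*255
top=cv2.morphologyEx(top,cv2.MORPH_CLOSE,np.ones((5,5)))
c=max(cv2.findContours(top,0,1)[0],key=cv2.contourArea).reshape(-1,2)
print(cv2.minAreaRect((plane(I,c,.067,1)[:,:2]*1000).astype(np.float32)))
cv2.imwrite("pics/w6.png",np.hstack([cv2.resize(im[y-50:y+50,x-50:x+50],None,fx=4,fy=4),cv2.cvtColor(cv2.resize(top[y-50:y+50,x-50:x+50],None,fx=4,fy=4),cv2.COLOR_GRAY2BGR)]))
```

```text
14.3667 [ 1.79997111e+02 -1.44477514e-02  1.24347134e+02] [ 0.41377418 -0.16978021  0.20261504] 0.06369415062944278
338 240
[(1057, (324, 218, 29, 41), array([337.8628193 , 237.40775781]))]
[ 74.  93. 228. 235. 236.]
otsu 157.0
((466.2508239746094, -216.11111450195312), (30.9212589263916, 36.65070343017578), 33.95905303955078)
```

View pics/w6.png

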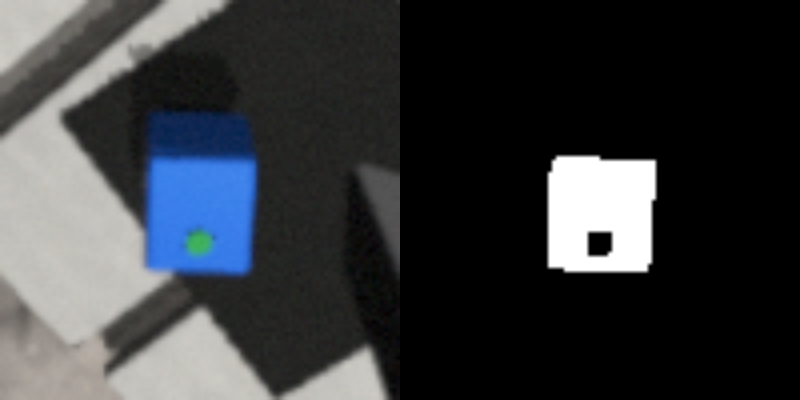

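The top face is clean in the mask, measuring 31×37 mm at (0.4663, -0.2161). Its yaw matches the tool (124°), so I'll descend.

Call:
move_arm(targets=[[-0.025,0.006,0.01,0,0,0],[-0.05,0.012,0.03,0,0,0],[-0.068,0.017,0.06,0,0,0],[-0.068,0.017,0.09,0,0,0],[-0.068,0.017,0.1,0,0,0]])

```text
time_s: 14.83
ee_pos: [0.4648, -0.2158, 0.0986]
eef_rot: [-3.139, -0.005, 2.169]
force: [0.5, 0.6, -0.6]
grip_width: 0.0706
```

Run:
```python
from h import *
o=ctrl.get_obs();T=R.from_euler('xyz',o['eef_rot']);print(np.degrees(o['eef_rot']),o['ee_pos'],o['grip_width'],o['force'])
print(T.inv().apply(np.array([.4663,-.2161,.033])-o['ee_pos']).round(4))
```

```text
[-179.85417851   -0.29529834  124.28992524] [ 0.46481433 -0.21582821  0.09859228] 0.07056153333659473 [ 0.51899421  0.62054726 -0.64558494]
[-0.0014  0.0012  0.0656]
```

Call:
move_arm(targets=[[0,0,0.025,0,0,0],[0,0,0.05,0,0,0],[0,0,0.064,0,0,0],[0,0,0.068,0,0,0],[0,0,0.068,0,0,0]])

```text
time_s: 15.25
ee_pos: [0.4658, -0.2165, 0.0349]
eef_rot: [-3.141, -0.001, 2.168]
force: [0.3, -0.6, -0.1]
grip_width: 0.0705
```

Call:
move_arm(targets=[[0,0,0,0,0,0],[0,0,0,0,0,0],[0,0,0,0,0,0],[0,0,0,0,0,0],[0,0,0,0,0,0]], fingers=-1, grip_force=20)

```text
time_s: 15.67
ee_pos: [0.466, -0.2172, 0.0354]
eef_rot: [3.141, 0.001, 2.167]
force: [1.4, 0.2, 0.0]
grip_width: 0.0403
```

Call:
move_arm(targets=[[0,0,0,0,0,0],[0,0,-0.01,0,0,0],[0,0,-0.04,0,0,0],[0,0,-0.07,0,0,0],[0,0,-0.1,0,0,0]])

```text
time_s: 16.08
ee_pos: [0.4655, -0.2169, 0.1367]
eef_rot: [-3.141, -0.0, 2.167]
force: [0.1, 0.6, -0.3]
grip_width: 0.0316
```

Call:
move_arm(targets=[[0.01,0.01,-0.025,0,0,0],[0.03,0.025,-0.05,0,0,-0.15],[0.055,0.045,-0.06,0,0,-0.35],[0.08,0.066,-0.06,0,0,-0.55],[0.106,0.088,-0.06,0,0,-0.75]])

```text
time_s: 16.5
ee_pos: [0.4791, -0.0789, 0.1965]
eef_rot: [3.141, 0.002, 2.564]
force: [0.2, 0.1, -0.9]
grip_width: 0.032
```

Run:
```python
from h import *
o=ctrl.get_obs();T=R.from_euler('xyz',o['eef_rot']);e=np.degrees(o['eef_rot']);print(e,o['ee_pos'],o['grip_width'],(164.85-e[2])/-30)
print(T.inv().apply(np.array([.4998,.1547,.195])-o['ee_pos']).round(4))
rr=[]
for n in("scene","side"):
    I=ctrl.camera_info(n); im=ctrl.camera(n)[:,:,::-1].copy(); x,y=proj(I,o['ee_pos'])[0].astype(int)
    b,_=blobs(im,(105,120,40),(130,255,255),(x-30,y-30,x+30,y+30)); print(n,(x,y),b[:2])
    cv2.imwrite(f"pics/g_{n}.png",cv2.resize(im[y-40:y+40,x-40:x+40],None,fx=5,fy=5,interpolation=cv2.INTER_CUBIC))
cv2.imwrite("pics/g.png",np.hstack([cv2.imread("pics/g_scene.png"),cv2.imread("pics/g_side.png")]))
```

```text
[1.79961021e+02 1.12051342e-01 1.46898702e+02] [ 0.47914068 -0.07888946  0.19645133] 0.03196527515024675 -0.5983765938440153
[0.1103 0.207  0.0014]
scene (np.int64(307), np.int64(178)) [(73, (313, 164, 5, 21), array([315.17808219, 173.09589041])), (35, (300, 165, 4, 22), array([301.48571429, 175.37142857]))]
side (np.int64(353), np.int64(155)) [(421, (346, 136, 20, 34), array([356.65795724, 153.01662708]))]
```

View pics/g.png

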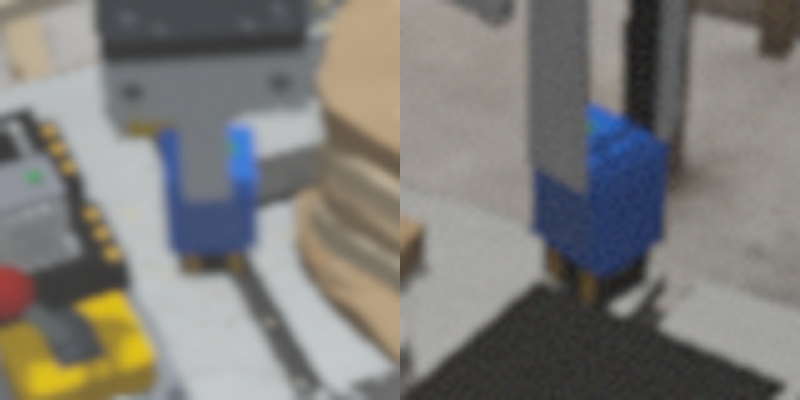

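The relay is held upright, with the fingertips about 15 mm above the case bottom (scene crop tip at row 200, case bottom at row 250).

Call:
move_arm(targets=[[0.015,0.035,0,0,0,-0.15],[0.035,0.065,0,0,0,-0.35],[0.055,0.1,0,0,0,-0.5],[0.075,0.135,0,0,0,-0.6],[0.09,0.165,0,0,0,-0.6]])

```text
time_s: 17.02
ee_pos: [0.4944, 0.1091, 0.1955]
eef_rot: [3.141, 0.0, 2.876]
force: [-0.0, -0.8, -0.7]
grip_width: 0.032
```

```bash
cat > tgt.py <<'E'
import sys
from h import *
o=ctrl.get_obs();T=R.from_euler('xyz',o['eef_rot']);e=np.degrees(o['eef_rot']);print(o['time_s'],e,o['ee_pos'],o['grip_width'],o['force'],(float(sys.argv[4])-e[2])/-30)
print(T.inv().apply(np.array([float(a) for a in sys.argv[1:4]])-o['ee_pos']).round(4))
E
python3 tgt.py .4998 .1547 .12 164.85
```

```text
17.0167 [1.79989044e+02 2.12077044e-02 1.64791985e+02] [0.49435318 0.10910068 0.19554511] 0.03195407038172053 [-0.01175497 -0.7904511  -0.74290758] -0.0019338431215894995
[0.0067 0.0454 0.0756]
```

Call:
move_arm(targets=[[0.004,0.02,0,0,0,0],[0.007,0.04,0.01,0,0,0],[0.007,0.046,0.035,0,0,0],[0.007,0.046,0.06,0,0,0],[0.007,0.046,0.07,0,0,0]])

```text
time_s: 17.43
ee_pos: [0.4989, 0.1531, 0.1223]
eef_rot: [-3.14, -0.003, 2.873]
force: [-0.5, 0.2, -1.8]
grip_width: 0.0317
```

```bash
python3 tgt.py .4998 .1547 .063 164.85
python3 - <<'E'
from h import *
I=ctrl.camera_info("wrist"); im=ctrl.camera("wrist")[:,:,::-1].copy()
x,y=proj(I,[.4998,.1547,.046],1)[0].astype(int);print(x,y)
cv2.imwrite("pics/w7.png",cv2.resize(im[y-60:y+60,x-60:x+60],None,fx=5,fy=5,interpolation=cv2.INTER_CUBIC))
P=[[.4998,.1547,.046]]
S=ctrl.camera("side")[:,:,::-1].copy();a=ctrl.camera("scene")[:,:,::-1].copy()
q=proj(ctrl.camera_info("side"),P)[0].astype(int);r=proj(ctrl.camera_info("scene"),P)[0].astype(int)
f=lambda m,c:cv2.resize(m[c[1]-55:c[1]+25,c[0]-40:c[0]+40],None,fx=5,fy=5,interpolation=cv2.INTER_CUBIC)
cv2.imwrite("pics/w7b.png",np.hstack([cv2.resize(im[y-50:y+50,x-50:x+50],None,fx=4,fy=4,interpolation=cv2.INTER_CUBIC),f(S,q)]))
E
```

```text
17.4333 [-179.88915936   -0.18964355  164.62647426] [0.49894082 0.15313298 0.12226748] 0.03165428208379486 [-0.45891974  0.20114254 -1.77620926] -0.007450857878528912
[-0.0006  0.0019  0.0593]
324 202
```

View pics/w7b.png

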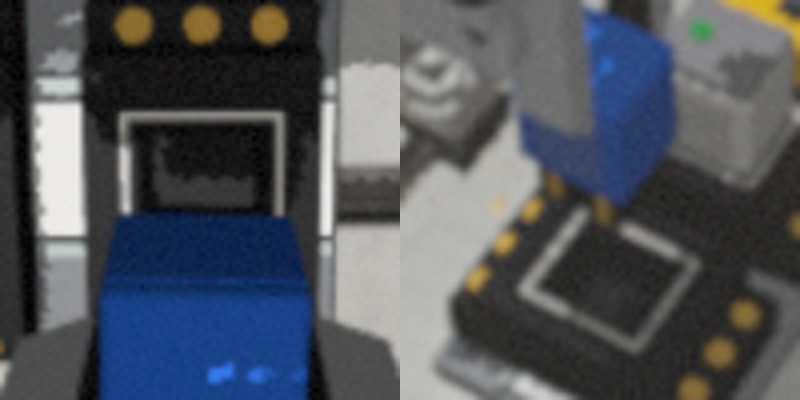

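Run:
```python
from h import *
o=ctrl.get_obs();T=R.from_euler('xyz',o['eef_rot'])
I=ctrl.camera_info("wrist"); im=ctrl.camera("wrist")[:,:,::-1].copy(); hsv=cv2.cvtColor(im,cv2.COLOR_BGR2HSV)
tl=lambda px,z:T.inv().apply(plane(I,px,z,1)-o['ee_pos']).round(4)
m=cv2.inRange(hsv,np.array((105,100,40)),np.array((130,255,255)))
for r in (208,214,220,222,226,232,238):
    c=np.flatnonzero(m[r,280:370])+280
    if len(c): print(r,c.min(),c.max(), (c.min()+c.max())/2)
rows=np.flatnonzero(m[190:260,324])+190; print("rows",rows.min())
v=hsv[...,2].astype(int)
for r in (188,192,196,200): 
    w=np.flatnonzero((v[r,296:356]>110)&(hsv[r,296:356,1]<90))+296; print(r,w)
w=[np.flatnonzero(v[172:195,c]>110)+172 for c in(312,324,336)]; print(w)
z=o['ee_pos'][2]
print("outline far? top row y/x",tl([[324.5,r] for r in(178.5,)],.046))
for zc in(-.014,-.017,-.02): print("case bottom near edge",zc,tl([[324.5,rows.min()-.5]],z+zc))
```

```text
208 303 347 325.0
214 301 348 324.5
220 300 350 325.0
222 299 350 324.5
226 299 351 325.0
232 298 351 324.5
238 298 351 324.5
rows 205
188 [303 304 305 306 354 355]
192 [304 305 306 354 355]
196 [304 305 306 343 354 355]
200 [304 305 306 343 353 354 355]
[array([179]), array([], dtype=int64), array([178])]
outline far? top row y/x [[0.0216 0.0019 0.0794]]
case bottom near edge -0.014 [[0.0163 0.0018 0.014 ]]
case bottom near edge -0.017 [[0.0153 0.0018 0.017 ]]
case bottom near edge -0.02 [[0.0144 0.0018 0.02  ]]
```

Run:
```python
from h import *
from scipy.optimize import least_squares
o=ctrl.get_obs();T=R.from_euler('xyz',o['eef_rot']);S=ctrl.camera_info("side")
q=proj(S,[[.4998,.1547,.046]])[0].astype(int)
ob=np.array([(121,155),(217,203),(277,132)])/5+q-[40,55]
cs=np.array([(sx*.019,sy*.016,0) for sx in(-1,1) for sy in(-1,1)])
pr=lambda d:proj(S,o['ee_pos']+T.apply(cs+d))
print(((pr([0,0,.015])-q+[40,55])*5).round(),cs[:,:2].tolist())
p0=pr([0,0,.015]); idx=[int(np.argmin(((p0-b)**2).sum(1))) for b in ob]; print(idx)
r=least_squares(lambda d:(pr(d)[idx]-ob).ravel(),[0,0,.015]); print(r.x.round(4),r.fun.round(1))
print("tip",((proj(S,o['ee_pos'])-q+[40,55])*5).round())
```

```text
[[170.  82.]
 [111. 153.]
 [275. 131.]
 [217. 206.]] [[-0.019, -0.016], [-0.019, 0.016], [0.019, -0.016], [0.019, 0.016]]
[1, 3, 2]
[-0.0133 -0.0206  0.046 ] [-0.3 -0.3  0.7  0.1 -0.5  0.2]
tip [[191. 110.]]
```

Run:
```python
from h import *
o=ctrl.get_obs();T=R.from_euler('xyz',o['eef_rot']);I=ctrl.camera_info("wrist")
im=ctrl.camera("wrist")[:,:,::-1].copy()
print(im[198:236,318:331,0].mean(1).round().astype(int).tolist())
for zc in(.010,.013,.016):
  for nm,r,h in(("bot",205,-zc),("top",222.8,.042-zc)):
    p=T.inv().apply(plane(I,[324.5,r],o['ee_pos'][2]+h,1)[0]-o['ee_pos']); print(zc,nm,p.round(4))
```

```text
[55, 56, 57, 55, 52, 35, 21, 43, 72, 75, 76, 76, 77, 77, 76, 77, 78, 77, 77, 78, 78, 77, 83, 95, 107, 94, 97, 112, 125, 131, 136, 137, 137, 137, 137, 137, 137, 136]
0.01 bot [0.0171 0.0018 0.01  ]
0.01 top [ 0.0191  0.0017 -0.032 ]
0.013 bot [0.0162 0.0018 0.013 ]
0.013 top [ 0.018   0.0017 -0.029 ]
0.016 bot [0.0153 0.0018 0.016 ]
0.016 top [ 0.0169  0.0017 -0.026 ]
```

Call:
move_arm(targets=[[0.001,0.0005,0.012,0,0,0],[0.002,0.0005,0.024,0,0,0],[0.002,0.0005,0.03,0,0,0],[0.002,0.0005,0.034,0,0,0],[0.002,0.0005,0.038,0,0,0]])

```text
time_s: 18.1
ee_pos: [0.4988, 0.1545, 0.0875]
eef_rot: [3.141, 0.001, 2.873]
force: [0.3, -0.1, -1.0]
grip_width: 0.0317
```

Call:
move_arm(targets=[[0,0,0.002,0,0,0],[0,0,0.004,0,0,0],[0,0,0.006,0,0,0],[0,0,0.008,0,0,0],[0,0,0.009,0,0,0]])

```text
time_s: 18.52
ee_pos: [0.4983, 0.1545, 0.0777]
eef_rot: [-3.142, -0.0, 2.874]
force: [0.2, -0.4, -1.3]
grip_width: 0.0313
```

```bash
python3 tgt.py .4998 .1547 .063 164.85
python3 - <<'E'
from h import *
o=ctrl.get_obs();print(o['moment'])
E
```

```text
18.5167 [-1.79999330e+02 -6.70609098e-04  1.64648367e+02] [0.49830307 0.15451403 0.07772811] 0.031339515886368345 [ 0.22770835 -0.39159599 -1.31263907] -0.0067211065510425294
[-0.0014  0.0006  0.0147]
[0.05542313 0.00729465 0.05847518]
```

Call:
move_arm(targets=[[0,0,0.001,0,0,0],[0,0,0.002,0,0,0],[0,0,0.004,0,0,0],[0,0,0.005,0,0,0],[0,0,0.006,0,0,0]])

```text
time_s: 18.93
ee_pos: [0.4993, 0.1546, 0.0731]
eef_rot: [3.141, 0.002, 2.874]
force: [-3.2, -3.0, 19.5]
grip_width: 0.0312
```

Call:
move_arm(targets=[[0,0,0.001,0,0,0],[0,0,0.002,0,0,0],[0,0,0.003,0,0,0],[0,0,0.004,0,0,0],[0,0,0.004,0,0,0]])

```text
time_s: 19.35
ee_pos: [0.498, 0.1543, 0.0674]
eef_rot: [-3.141, -0.001, 2.874]
force: [-0.5, -2.8, -1.4]
grip_width: 0.0315
```

Call:
move_arm(targets=[[0,0,0.001,0,0,0],[0,0,0.002,0,0,0],[0,0,0.003,0,0,0],[0,0,0.004,0,0,0],[0,0,0.004,0,0,0]])

```text
time_s: 19.77
ee_pos: [0.4982, 0.1543, 0.0636]
eef_rot: [-3.141, -0.0, 2.874]
force: [-0.8, -5.6, -0.1]
grip_width: 0.0318
```

```bash
cat > chk.py <<'E'
from h import *
# blue case extents in side view vs predicted when home (case z .046-.088 at socket)
o=ctrl.get_obs();print(o['ee_pos'],o['force'])
yw=np.radians(-15.1);X=np.array([np.cos(yw),np.sin(yw)]);Y=np.array([-X[1],X[0]]);c=np.array([.4998,.1547])
for n in("side","scene"):
    I=ctrl.camera_info(n);im=ctrl.camera(n)[:,:,::-1].copy()
    for dz in(0,.01,.02):
        P=[np.r_[c+a*.019*X+b*.016*Y,z+dz] for a in(-1,1) for b in(-1,1) for z in(.046,.088)]
        p=proj(I,P); print(n,"pred dz",dz,p.min(0).round(1),p.max(0).round(1))
    x,y=proj(I,np.r_[c,.067])[0].astype(int)
    b,k=blobs(im,(105,90,35),(130,255,255),(x-30,y-35,x+30,y+30)); ys,xs=np.nonzero(k); print(n,"seen",xs.min(),ys.min(),xs.max(),ys.max(),len(xs))
E
python3 chk.py
```

```text
[0.49820589 0.1543196  0.0636243 ] [-0.84436592 -5.59330108 -0.13348119]
side pred dz 0 [288.4 283.9] [321.  325.2]
side pred dz 0.01 [288.  279.8] [320.9 321.4]
side pred dz 0.02 [287.5 275.6] [320.8 317.5]
side seen 290 284 321 321 601
scene pred dz 0 [252.7 150.9] [271.9 173.9]
scene pred dz 0.01 [252.2 148. ] [271.5 171.2]
scene pred dz 0.02 [251.6 145. ] [271.1 168.4]
scene seen 255 151 271 170 182
```

Call:
move_arm(targets=[[0,-0.001,0.001,0,0,0],[0,-0.001,0.002,0,0,0],[0,-0.001,0.003,0,0,0],[0,-0.001,0.004,0,0,0],[0,-0.001,0.004,0,0,0]])

```text
time_s: 20.28
ee_pos: [0.4979, 0.1537, 0.0596]
eef_rot: [3.141, -0.0, 2.874]
force: [0.2, -0.1, -1.4]
grip_width: 0.0318
```

Call:
move_arm(targets=[[0,0,0.001,0,0,0],[0,0,0.002,0,0,0],[0,0,0.003,0,0,0],[0,0,0.003,0,0,0],[0,0,0.003,0,0,0]])

```text
time_s: 20.7
ee_pos: [0.4981, 0.1536, 0.0569]
eef_rot: [3.142, 0.0, 2.874]
force: [-0.2, 0.8, 0.0]
grip_width: 0.032
```

```bash
python3 chk.py|grep -v pred
```

```text
[0.49805952 0.15359921 0.05685866] [-0.19844392  0.80518196  0.03706791]
side seen 291 286 321 323 569
scene seen 255 154 271 172 172
```

Call:
move_arm(targets=[[0,0,0.001,0,0,0],[0,0,0.002,0,0,0],[0,0,0.003,0,0,0],[0,0,0.004,0,0,0],[0,0,0.004,0,0,0]])

```text
time_s: 21.22
ee_pos: [0.4993, 0.1532, 0.0552]
eef_rot: [3.141, 0.003, 2.874]
force: [-6.3, -6.4, 25.5]
grip_width: 0.0316
```

Call:
move_arm(targets=[[0,0,0.001,0,0,0],[0,0,0.002,0,0,0],[0,0,0.002,0,0,0],[0,0,0.002,0,0,0],[0,0,0.002,0,0,0]])

```text
time_s: 21.63
ee_pos: [0.4999, 0.153, 0.0536]
eef_rot: [3.141, 0.005, 2.873]
force: [-3.6, -7.8, 27.3]
grip_width: 0.0322
```

```bash
python3 chk.py|grep -v pred
```

```text
[0.49994081 0.1530399  0.05358199] [-3.56341737 -7.81642248 27.30288769]
side seen 291 286 321 323 587
scene seen 255 154 271 172 159
```

Call:
move_arm(targets=[[0,0,0,0,0,0],[0,0,0,0,0,0],[0,0,0,0,0,0],[0,0,0,0,0,0],[0,0,0,0,0,0]], fingers=0.06)

```text
time_s: 22.15
ee_pos: [0.4979, 0.1536, 0.0506]
eef_rot: [-3.141, -0.0, 2.874]
force: [0.4, 0.1, -0.5]
grip_width: 0.0497
```

Call:
move_arm(targets=[[0,0,-0.02,0,0,0],[0,0,-0.05,0,0,0],[0,0,-0.09,0,0,0],[0,0,-0.12,0,0,0],[0,0,-0.12,0,0,0]])

```text
time_s: 22.57
ee_pos: [0.5002, 0.1542, 0.1768]
eef_rot: [3.137, 0.008, 2.874]
force: [0.1, -0.4, 0.3]
grip_width: 0.0499
```

```bash
python3 chk.py
python3 - <<'E'
from h import *
I=ctrl.camera_info("wrist"); im=ctrl.camera("wrist")[:,:,::-1].copy()
S=ctrl.camera("side")[:,:,::-1].copy();a=ctrl.camera("scene")[:,:,::-1].copy()
P=[[.4998,.1547,.06]]
f=lambda m,c,h,s:cv2.resize(m[c[1]-h:c[1]+h,c[0]-h:c[0]+h],(400,400),interpolation=cv2.INTER_CUBIC)
cv2.imwrite("pics/h1.png",np.hstack([f(im,proj(I,P,1)[0].astype(int),60,3),f(S,proj(ctrl.camera_info("side"),P)[0].astype(int),45,3)]))
E
```

```text
[0.50020127 0.15416761 0.17682434] [ 0.05031739 -0.41737878  0.25029518]
side pred dz 0 [288.4 283.9] [321.  325.2]
side pred dz 0.01 [288.  279.8] [320.9 321.4]
side pred dz 0.02 [287.5 275.6] [320.8 317.5]
side seen 290 285 321 323 856
scene pred dz 0 [252.7 150.9] [271.9 173.9]
scene pred dz 0.01 [252.2 148. ] [271.5 171.2]
scene pred dz 0.02 [251.6 145. ] [271.1 168.4]
scene seen 254 152 271 172 249
```

View pics/h1.png

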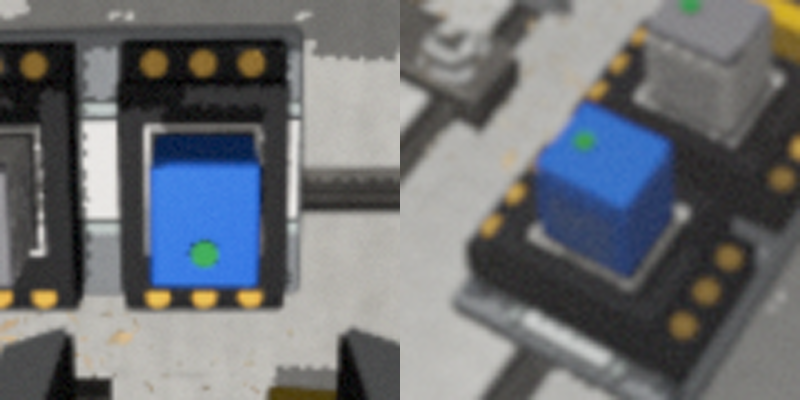

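The relay is seated upright. The outline shows evenly around it, and the case top is level with the predicted home height and the white relay. Now I'll bring closed fingers to the robot side of the knob.

Call:
move_arm(targets=[[0.02,-0.03,0,0,0,0],[0.04,-0.06,0,0,0,0],[0.06,-0.09,0,0,0,0],[0.066,-0.12,0,0,0,0],[0.066,-0.144,0,0,0,0]], fingers=-1, grip_force=30)

```text
time_s: 23.23
ee_pos: [0.3941, 0.0312, 0.1698]
eef_rot: [-3.141, -0.002, 2.874]
force: [1.3, -0.2, -0.5]
grip_width: 0.0198
```

Call:
move_arm(targets=[[0,0,0.02,0,0,0],[0,0,0.05,0,0,0],[0,0,0.08,0,0,0],[0,0,0.1,0,0,0],[0,0,0.1,0,0,0]])

```text
time_s: 23.65
ee_pos: [0.3935, 0.0321, 0.0668]
eef_rot: [-3.14, -0.008, 2.874]
force: [-1.2, -0.2, -0.6]
grip_width: 0.0007
```

```bash
python3 tgt.py .4006 .032 .076 164.85; python3 knob.py
```

```text
23.65 [-179.88477389   -0.43003277  164.64019928] [0.39346422 0.03210797 0.06683339] 0.0006704942754872518 [-1.20195197 -0.21189526 -0.64009079] -0.006993357341783243
[-0.0068  0.0018 -0.0092]
23.65 [0.39346422 0.03210797 0.06683339] [-1.20195197 -0.21189526 -0.64009079]
scene [(74, (263, 192, 11, 9), array([268.14864865, 196.17567568]))]
side [(110, (358, 238, 13, 11), array([363.7, 243.3]))]
(array([0.43497307, 0.02231608, 0.0890388 ]), [0.00037320710300920253, 0.00037320710300923777])
```

Call:
move_arm(targets=[[-0.015,0.001,0,0,0,0],[-0.03,0.001,0,0,0,0],[-0.045,0.001,0,0,0,0],[-0.06,0.001,0,0,0,0],[-0.075,0.001,0,0,0,0]])

```text
time_s: 24.17
ee_pos: [0.47, 0.0132, 0.0724]
eef_rot: [3.141, 0.001, 2.874]
force: [-0.9, 0.6, 0.3]
grip_width: 0.0005
```

Call:
move_arm(targets=[[-0.003,0,0,0,0,0],[-0.006,0,0,0,0,0],[-0.009,0,0,0,0,0],[-0.012,0,0,0,0,0],[-0.012,0,0,0,0,0]])

```text
time_s: 24.58
ee_pos: [0.4729, 0.0122, 0.0715]
eef_rot: [-3.14, -0.019, 2.874]
force: [-60.7, 15.6, 43.8]
grip_width: 0.0004
```

```bash
python3 knob.py
```

```text
24.5833 [0.47289614 0.01221256 0.07153551] [-60.65805001  15.57270606  43.82589786]
scene [(52, (288, 185, 8, 9), array([291.53846154, 188.84615385]))]
side [(84, (328, 225, 12, 12), array([332.53571429, 230.83333333]))]
(array([0.49323049, 0.00732634, 0.08936533]), [0.0009651243641222719, 0.0009651243641222797])
```

The lever is hard against the on stop at 63 N, so I'll back off now.

Call:
move_arm(targets=[[0.006,0,0,0,0,0],[0.012,0,0,0,0,0],[0.022,0,0,0,0,0],[0.035,0,0,0,0,0],[0.045,0,-0.01,0,0,0]])

```text
time_s: 25.1
ee_pos: [0.4361, 0.0222, 0.0809]
eef_rot: [-3.141, -0.001, 2.874]
force: [0.5, 0.4, 0.1]
grip_width: 0.0003
```

```bash
python3 knob.py
```

```text
25.1 [0.43610382 0.02224054 0.08092356] [0.50227953 0.43669083 0.14092894]
scene [(69, (286, 185, 10, 9), array([290.30434783, 188.5942029 ]))]
side [(132, (328, 224, 14, 14), array([334.86363636, 230.33333333]))]
(array([0.48941052, 0.00748665, 0.09209716]), [0.0004124534213417392, 0.0004124534213417634])
```

The knob is at (0.4894, 0.0075, 0.092). That is 57.2 mm from the off reading against a nominal 57.5, so it is fully on. I'll withdraw.

Call:
move_arm(targets=[[0.01,0,-0.02,0,0,0],[0.02,0,-0.05,0,0,0],[0.03,0,-0.08,0,0,0],[0.03,0,-0.11,0,0,0],[0.03,0,-0.12,0,0,0]])

```text
time_s: 25.62
ee_pos: [0.4098, 0.0299, 0.2056]
eef_rot: [3.14, 0.007, 2.874]
force: [1.0, 0.0, 0.2]
grip_width: 0.0005
```

```bash
python3 knob.py; python3 chk.py | grep -v "0.0[12]"
python3 - <<'E'
from h import *
S=ctrl.camera("side")[:,:,::-1]
cv2.imwrite("pics/f.png",cv2.resize(S[140:360,200:440],(720,600),interpolation=cv2.INTER_CUBIC))
E
```

```text
25.6167 [0.40981912 0.02994955 0.20557925] [1.01059284 0.01278155 0.1941469 ]
scene [(69, (286, 185, 10, 9), array([290.30434783, 188.5942029 ]))]
side [(132, (328, 225, 14, 13), array([334.85606061, 230.34090909]))]
(array([0.48941944, 0.00749747, 0.09208474]), [0.00041483784167896333, 0.0004148378416789134])
side pred dz 0 [288.4 283.9] [321.  325.2]
side seen 290 285 321 323 854
scene pred dz 0 [252.7 150.9] [271.9 173.9]
scene seen 254 152 271 172 249
```

View pics/f.png

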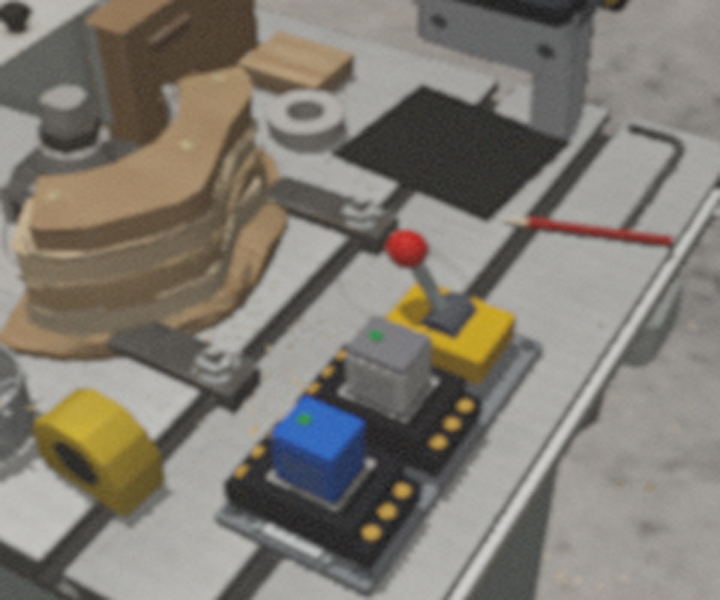

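The relay is home (320,450), the lever leans to the far side (407,248), the bystanders are undisturbed and the gripper is clear. I'll hand it in.

```bash
python3 -c "
from station import ctrl
print(ctrl.hand_in())"
```

```text
the job is handed in; nothing more can be done
None
```

The job is done and handed in at about 26 s: lever switched off, blue relay plugged fully home in the left socket, then lever pushed back on.

**Last checks**
- **Lever:** the knob swung 57.2 mm between the off and on readings, against a nominal 57.5 mm. It stayed on after the gripper withdrew.
- **Relay:** the blue case's extents in both fixed views match the predicted home position to about 2–3 px. In the picture it stands upright with its top level with the white relay. Insertion stopped firmly at about 27 N, roughly 20 mm after first touching the socket.
- **Bystanders:** the ones visible in the final side view look undisturbed. The hex key is only partly in that frame and the tin only at its edge.

**What went wrong or disagreed**
- **Switching off:** this took several tries. Backing the gripper away dragged the lever part-way back each time, until the knob settled twice at the same off-stop reading, which the final swing confirmed. That was before the relay was plugged in.
- **Force:** the final push-on briefly measured about 63 N sideways and 44 N upward through the fingertips (about 76 N in all, under the 120 N wrist limit). I backed off at once.
- **Grip offset:** the wrist view put the relay a few mm off centre in the gripper and the side view did not. It slid in after about 20 N at the mouth.
- **Pictures:** I viewed 15, five over the budget of 10.

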